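# Pointing check of the dive kit

### The arm

A 7-joint arm with a two-finger parallel gripper is mounted at the origin on the work surface. World frame = base frame: x ahead of the robot, y to its left, z up, the work surface at z = 0. Lengths are in m, angles in rad, forces in N, time in s.
With the tool pointing down it reaches from about 0.425 to 0.825 m from the base axis. Payload 3.6 kg.
Tool frame: the origin (TCP) lies between the finger pads, 19 mm behind the fingertips; this is the grasp point; z points along the fingers, y is the line along which they close (so a half turn about z gives the same grasp; the last joint's range is limited). The gripper opens to 85 mm and grips with 20 to 120 N. Pads are 22 mm wide; open, the fingers measure 114 mm over their backs; the gripper's body (76 mm by 85 mm) begins 54 mm behind the grasp point. The pads swing forward as they close: fully open they stand 13 mm farther back than shut.
Start: joints at [1.228, 0.615, -0.013, 1.423, 0.008, 1.103, -0.04], TCP at [0.202, -0.618, 0.25] pointing down, gripper open.
Joint ranges: [-3.12, 3.12], [-0.3, 2.06], [-1.34, 1.32], [0.26, 2.42], [-1.36, 4.5], [0.01, 1.98], [-2.84, 2.84]. Speed limits (rad/s): [2.79, 2.79, 3.14, 3.14, 3.14, 3.14, 3.14].

### API

Orientations are given as a unit quaternion [x, y, z, w].
In Python, from station import arm, snapshot, camera_info, ticket gives the robot as it stands. Calls block until the motion is done:
- arm.movep(position, orientation): joint-space move of the TCP to a pose.
- arm.line_to(position, velocity=0.15, ori=None): straight line of the TCP; ori=None keeps the orientation; velocity is the mean speed in m/s.
- arm.move_j(angles): joint-space move.
- arm.move_gripper(opening, effort=None): opening from 0.0 (shut) to 1.0 (fully open); effort is the grip in N (None keeps the last); returns when the fingers have stopped.
- arm.pause(seconds).
- arm.ik(position, orientation): joint angles nearest the present ones, or None.
- snapshot(name): name is "side" or "top" or "wrist"; returns the picture (384x512x3 uint8, blue, green, red); there is no depth.
- camera_info(name): a dict with "fx", "fy", "cx", "cy" (pixels), "R" (3x3) and "t" (3): a world point X has camera coordinates R X + t; the wrist camera has in their place "T_tool_cam" (4x4, takes a point from camera to tool coordinates, whose origin is the TCP and whose axes are the flange's). Camera axes: x right, y down, z forward; pixel columns grow to the right and rows downward; lengths in m; the calibration is good to about 2 mm. A picture is of the moment at which its call begins: read the wrist's pose just before it. camera_info takes no time and is no camera call.
A pose or a line that the arm cannot do raises arm.MotionError and nothing moves.
- ticket.finish_job(): hands the job in; it is judged then, once.
Readings, each from a call of its own:
- arm.read_time(): time.
- arm.read_joint_positions(): joint angles.
- arm.read_dq(): joint speeds.
- arm.read_effort(): joint torques, N m.
- arm.read_tool_pos(): TCP position.
- arm.read_eef_rot(): TCP orientation.
- arm.read_ft_force(): force on the tool from outside, world axes, zero at the start.
- arm.read_wrist_torque(): the same for the moment, N m.
- arm.read_opening(): opening from 0.0 (shut) to 1.0 (fully open).
- arm.read_finger_force(): force on a finger pad.
Only numpy, scipy, OpenCV 4.12 (cv2) and the standard library are available. Lean on these libraries where they do the work, as an engineer would, in place of code of your own. Each camera call takes 0.05 s, during which the arm holds its last target. There are 200 camera calls.

### The job

Do the pointing check of the dive kit without touching any of it: with the fingers pointing down, bring the fingertips two or three centimetres above the torch's twist-on cap (the end with the wire loop, not the lens end) and stay there for two full seconds, then do the same above the middle of the whistle that lies in a tray. Then log the check by pressing the round button of the tally counter all the way down, let it come back up and draw clear. Leave the torch, whistle, mouthpiece, jar and both trays exactly where they are.

Things in the scene. Friction and masses are not known exactly. Their poses are not given: they have to be found in the camera images.
- torch: aluminium dive torch lying on the bench at any yaw, 120 mm long plus its loop; octagonal ends 36 mm across flats, round barrel 27 mm between; origin under its middle on the bench, z up, x along it to the lens end: there a 44 mm long head with glass lens and black rubber bezel; at -x the short twist-on cap (18 mm long) with a dark steel wire loop standing out 18 mm
- torch_cap (a point): the top of the middle of the torch's cap, 51 mm from the torch's origin towards the loop end and 36 mm above the bench; z up
- whistle: green plastic whistle lying on its side on the floor of a tray (floor 3 mm thick), about 45 mm long, 24 mm wide, 18 mm high; origin under its middle; x towards the mouth end, z up
- whistle_top (a point): the top of the middle of the whistle, 18 mm above its origin, about 21 mm above the bench; the tray's walls stand 24 mm higher than it; z up
- mouthpiece: black silicone mouthpiece lying in the other tray, about 55 mm long, 62 mm wide, 30 mm high; bystander; origin under its middle
- jar: glass jar with a closed steel screw lid standing on the bench, 72 mm across, 110 mm high; bystander; origin under its centre
- tray_orange: orange polypropylene stacking tray that holds the whistle, loose on the bench, 150 mm (x) by 180 mm (y) over the rim, 45 mm high, walls 3 mm; origin under its centre
- tray_grey: grey tray of the same shape and size, holding the mouthpiece; the two trays stand left and right and may be swapped
- counter: grey tally counter, a box 75 x 75 x 32 mm screwed to the bench, with a number window and one round button in a low housing on its top; origin under its centre, z up
- tally_top (a point): the centre of the top face of the tally counter's button (32 mm across, 54 mm above the bench when up, 10 mm proud of its 48 mm wide housing); moves down with it
- tally (a joint): travel of the button, 0 up to 0.006 m fully down; a spring brings it back up; 5 N press it fully down

How it is judged:
By the outcome, as a careful person would: the job done as asked, in the order asked, and still so for the second after the job is handed in, with the robot touching nothing.
It also fails if it takes over 51 s, if anything falls off the work surface, if the arm or the gripper's body presses on something with over 40 N, if the wrist force passes 120 N, or if a joint passes its speed limit or range.

## Working session

There is one attempt and no reset: what is moved stays moved. The work goes in short steps, each a Python script; the robot and the scene stay as the last script left them, time stands still between calls to the robot, and variables do not carry over. Pictures are saved under pics/ and viewed, at most 10 in all, crops included, and the job is handed in when it is done.

```bash
mkdir -p pics; python3 - <<'E'
from station import arm, snapshot, camera_info
import cv2
for n in("top","side"):
    cv2.imwrite(f"pics/{n}0.png",cv2.resize(snapshot(n),None,fx=1.5,fy=1.5)); 
    c=camera_info(n);print(n,c)
print(camera_info("wrist"),arm.read_eef_rot(),arm.read_time())
E
```

```text
top {'fx': 384.84110386476044, 'fy': 384.84110386476044, 'cx': 250.1709782436555, 'cy': 186.8703512605931, 'R': array([[-0.01689183, -0.99984625, -0.00470502],
       [-0.99818744,  0.01713528, -0.05769071],
       [ 0.05776247,  0.00372199, -0.99832342]]), 't': array([0.11935423, 0.54695028, 1.02466289])}
side {'fx': 415.720575117422, 'fy': 415.720575117422, 'cx': 251.9981387189107, 'cy': 186.71838439026553, 'R': array([[ 0.9910911 , -0.13295517,  0.0078332 ],
       [-0.05896138, -0.49073377, -0.86931233],
       [ 0.11942358,  0.86110585, -0.49420109]]), 't': array([-0.54897495,  0.14874744,  1.11407518])}
{'fx': 278.68693666970916, 'fy': 278.68693666970916, 'cx': 255.94563615235285, 'cy': 194.5756332076157, 'T_tool_cam': array([[-2.57189171e-04, -9.60003097e-01, -2.79989262e-01,
         7.14303639e-02],
       [ 9.99999603e-01, -8.02367467e-06, -8.91056728e-04,
        -9.71461161e-04],
       [ 8.53170676e-04, -2.79989380e-01,  9.60002718e-01,
        -1.24344901e-01],
       [ 0.00000000e+00,  0.00000000e+00,  0.00000000e+00,
         1.00000000e+00]])} [ 9.87554667e-01  1.57271818e-01 -1.93062808e-04 -1.14757489e-03] 0.1
```

View pics/top0.png

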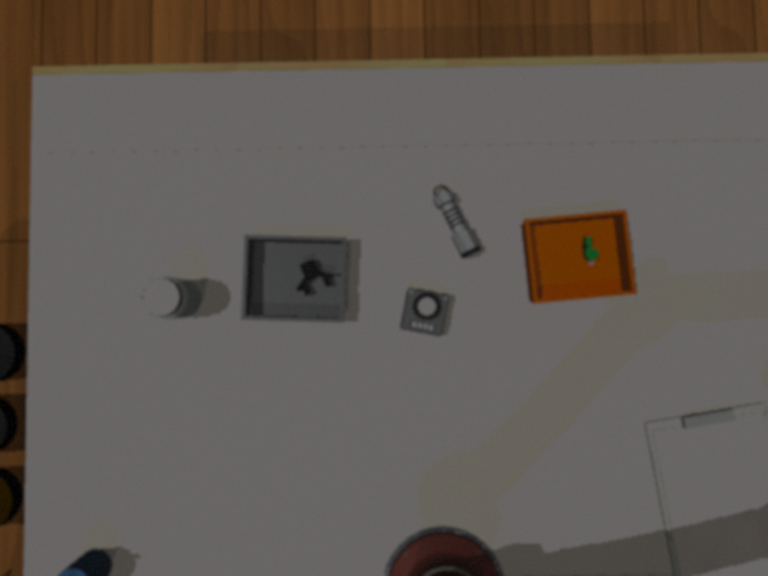

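View pics/side0.png

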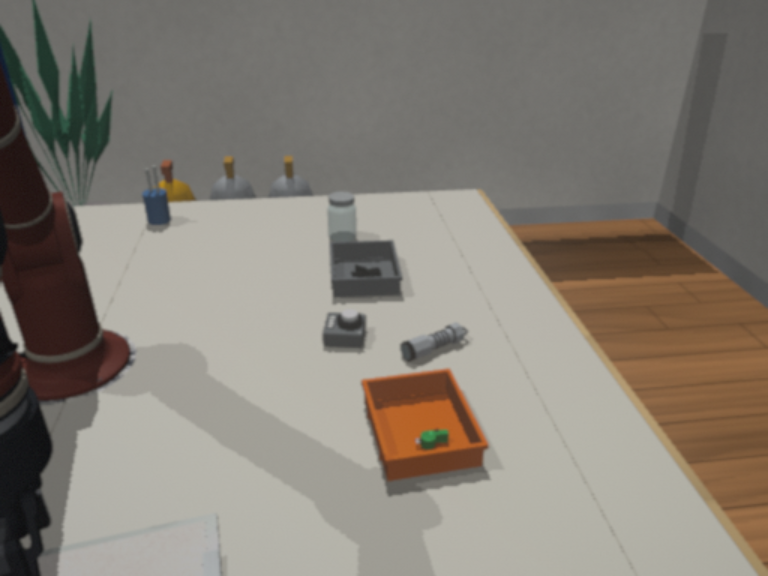

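The top view shows the torch loop at about (441,190) and its lens at (470,250). The whistle is in the orange tray at about (590,250), and the button at about (427,306). All positions are in 1.5x pixels. Next I'll get numbers from masks.

```bash
cat > h.py <<'E'
from station import arm, snapshot, camera_info
import cv2, numpy as np
from scipy.spatial.transform import Rotation as Ro
def cast(ci,uv,z,pose=None):
    """pixel -> world point on plane z; pose=(p,q) of the tool for the wrist camera"""
    d=np.array([(uv[0]-ci["cx"])/ci["fx"],(uv[1]-ci["cy"])/ci["fy"],1])
    if pose is None: R=ci["R"].T; o=-R@ci["t"]
    else:
        T=ci["T_tool_cam"]; A=Ro.from_quat(pose[1]).as_matrix()
        R=A@T[:3,:3]; o=np.array(pose[0])+A@T[:3,3]
    r=R@d; return o+r*(z-o[2])/r[2]
def green(im):
    h=cv2.cvtColor(im,cv2.COLOR_BGR2HSV); m=cv2.inRange(h,(45,120,30),(85,255,255))
    return biggest(m)
def biggest(m):
    c,_=cv2.findContours(m,cv2.RETR_EXTERNAL,cv2.CHAIN_APPROX_NONE)
    return max(c,key=cv2.contourArea)
E
python3 - <<'E'
from h import *
im=snapshot("top"); ci=camera_info("top")
c=green(im); r=cv2.minAreaRect(c); print("whistle",r,cast(ci,r[0],.012))
s=snapshot("side"); cs=green(s); rs=cv2.minAreaRect(cs); print("side",rs,cast(camera_info("side"),rs[0],.012))
sub=im[118:176,284:328]; bg=cv2.medianBlur(im,3)[118:176,284:328].astype(int)
d=np.abs(bg-np.median(bg.reshape(-1,3),0)).max(2); c=biggest((d>14).astype(np.uint8)*255)+[284,118]
r=cv2.minAreaRect(c); b=cv2.boxPoints(r); print("torch",r,[cast(ci,p,.018).round(3) for p in b])
x0,y0=262,188; g=cv2.cvtColor(im,cv2.COLOR_BGR2GRAY)[y0:228,x0:308]
m=np.zeros_like(g); m[5:28,13:34]=(g[5:28,13:34]>105)*255
print(np.unique(g)[[0,-1]]); print("side px",[cast(camera_info("side"),((u+.5)/1.5-.5,(v+.5)/1.5-.5),z) for u,v,z in((348,318,.054),(455,330,.036))])
print("btn",cast(ci,((427.5)/1.5-.5,(305.5)/1.5-.5),.054))
cv2.imwrite("pics/crop.png",cv2.resize(im[115:235,260:440],None,fx=4,fy=4,interpolation=cv2.INTER_CUBIC)*1)
E
```

```text
whistle ((392.10009765625, 165.7000274658203), (13.86362075805664, 7.602630138397217), 63.43495178222656) [ 0.60016202 -0.27676458  0.012     ]
side ((289.5, 290.5), (5.0, 15.0), 90.0) [ 0.60344691 -0.27192099  0.012     ]
torch ((304.3000183105469, 147.1000213623047), (54.11284637451172, 17.441329956054688), 63.43495178222656) [array([0.711, 0.014, 0.018]), array([ 0.732, -0.029,  0.018]), array([ 0.598, -0.091,  0.018]), array([ 0.578, -0.048,  0.018])]
[ 23 105]
side px [array([0.49789049, 0.0058289 , 0.054     ]), array([ 0.69258857, -0.03092775,  0.036     ])]
btn [0.50277305 0.02141878 0.054     ]
```

View pics/crop.png

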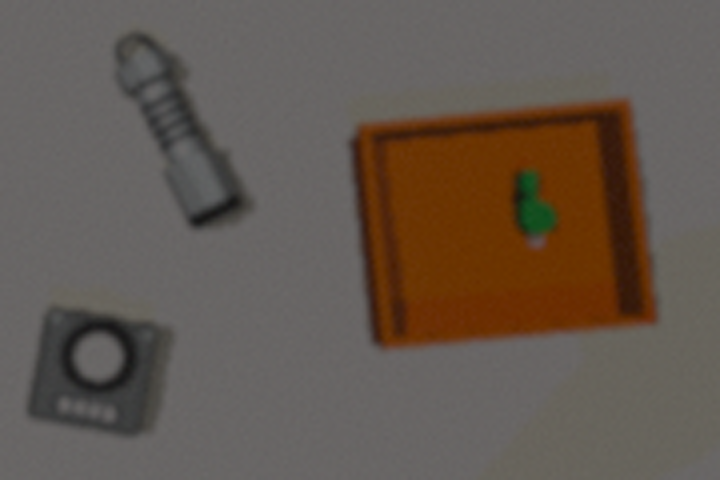

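The crop shows the torch cap centred at about (143,70), the lens end at (215,215), the button at (99,358) and the whistle at (535,208). I'll move above the cap with the fingers shut and look from close by.

```bash
python3 - <<'E'
from h import *
ci=camera_info("top"); f=lambda u,v:(260+(u+.5)/4-.5,115+(v+.5)/4-.5)
cap=cast(ci,f(143,70),.034); lens=cast(ci,f(215,213),.018); btn=cast(ci,f(99,358),.054); loop=cast(ci,f(130,33),.018)
print(cap,lens,loop,btn,np.linalg.norm((lens-loop)[:2]))
arm.move_gripper(0.0)
arm.movep([cap[0],cap[1],.16],[1,0,0,0])
p,q=arm.read_tool_pos(),arm.read_eef_rot(); im=snapshot("wrist"); np.save("p1.npy",np.r_[p,q])
print(p,q,arm.read_time(),arm.read_opening())
cv2.imwrite("pics/w1.png",im); cv2.imwrite("pics/w1b.png",cv2.resize(im,None,fx=1.5,fy=1.5))
cv2.imwrite("pics/s1.png",snapshot("side"))
E
```

```text
[ 0.69263009 -0.01357255  0.034     ] [ 0.59731667 -0.06179175  0.018     ] [ 0.72142442 -0.00720381  0.018     ] [0.50029153 0.02179814 0.054     ] 0.1355823619386853
[ 0.69264825 -0.01538306  0.16019293] [ 9.99999222e-01 -1.10689875e-03  1.46899084e-04  5.55437700e-04] 3.775 -0.0016809689975895825
```

View pics/w1b.png

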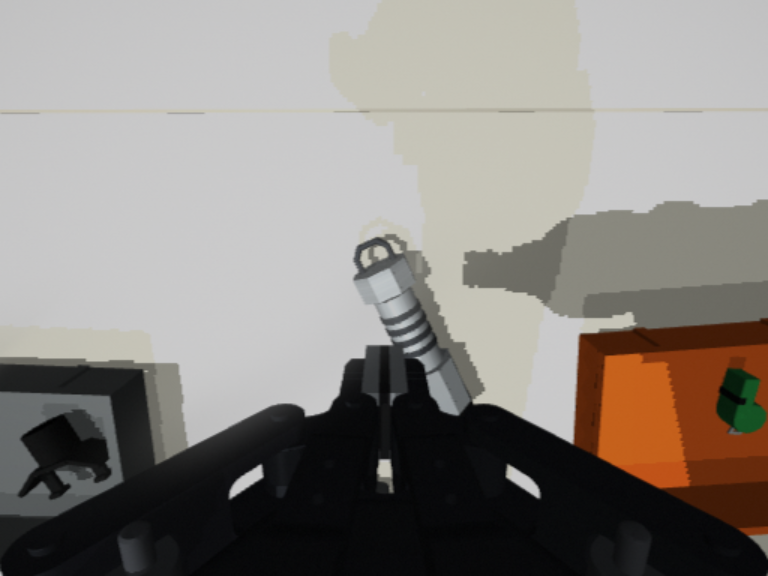

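The wrist view shows the cap at about (384,280) in 1.5x pixels. The fingertips' front edge is at row 346, which puts the tips about 19 mm ahead of the TCP, as specified. The whistle is at (742,400). I'll zoom in on the cap and whistle.

```bash
python3 - <<'E'
from h import *
im=cv2.imread("pics/w1.png"); a=np.load("p1.npy"); pose=(a[:3],a[3:]); ci=camera_info("wrist")
A=cv2.resize(im[150:280,225:325],None,fx=4,fy=4,interpolation=cv2.INTER_CUBIC); B=cv2.resize(im[230:295,462:512],None,fx=6,fy=6,interpolation=cv2.INTER_CUBIC)
o=np.zeros((520,710,3),np.uint8); o[:,:400]=A; o[:390,405:705]=B; cv2.imwrite("pics/z.png",o)
print("cap",cast(ci,(384/1.5,280/1.5),.034,pose))
r=cv2.minAreaRect(green(im)); print(r,cast(ci,r[0],.014,pose))
E
```

```text
cap [ 0.69830971 -0.01435204  0.034     ]
((496.03240966796875, 267.4510498046875), (32.45955276489258, 39.850223541259766), 15.068489074707031) [ 0.60103    -0.27697215  0.014     ]
```

View pics/z.png

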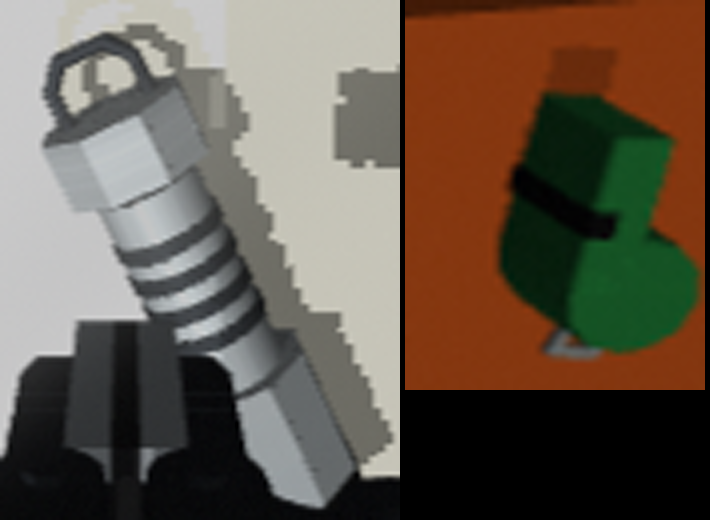

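The cap's top facet is centred at (126,155) in the 4x crop. The whistle's top face is centred at about (633,245) on the canvas. I'll hover over the cap, then take one look at the whistle from close by.

```bash
python3 - <<'E'
from h import *
a=np.load("p1.npy"); pose=(a[:3],a[3:]); ci=camera_info("wrist")
f=lambda u,v:(225+(u+.5)/4-.5,150+(v+.5)/4-.5); g=lambda u,v:(462+(u-405+.5)/6-.5,230+(v+.5)/6-.5)
cap=cast(ci,f(126,155),.036,pose); w=cast(ci,g(633,245),.021,pose)
print(cap,w, np.linalg.norm(cast(ci,g(640,138),.021,pose)-cast(ci,g(635,352),.021,pose)))
arm.line_to([cap[0],cap[1]+.0015,.080],.1); print(arm.read_tool_pos())
arm.pause(2.6); print(arm.read_tool_pos(),arm.read_time())
arm.line_to([cap[0],cap[1],.16],.15)
arm.line_to([w[0]-.045,w[1],.16],.2)
p,q=arm.read_tool_pos(),arm.read_eef_rot(); im=snapshot("wrist"); np.save("p2.npy",np.r_[p,q])
cv2.imwrite("pics/w2.png",im); print(p,arm.read_time())
cv2.imwrite("pics/z2.png",cv2.resize(im[110:260,180:330],None,fx=4,fy=4,interpolation=cv2.INTER_CUBIC))
E
```

```text
[ 0.6972025  -0.01446386  0.036     ] [ 0.60164784 -0.274835    0.021     ] 0.04429138385670868
[ 0.69786802 -0.01299768  0.08079629]
[ 0.69719542 -0.01295183  0.07999898] 7.375
[ 0.55754124 -0.27307802  0.15993885] 9.7417
```

View pics/z2.png

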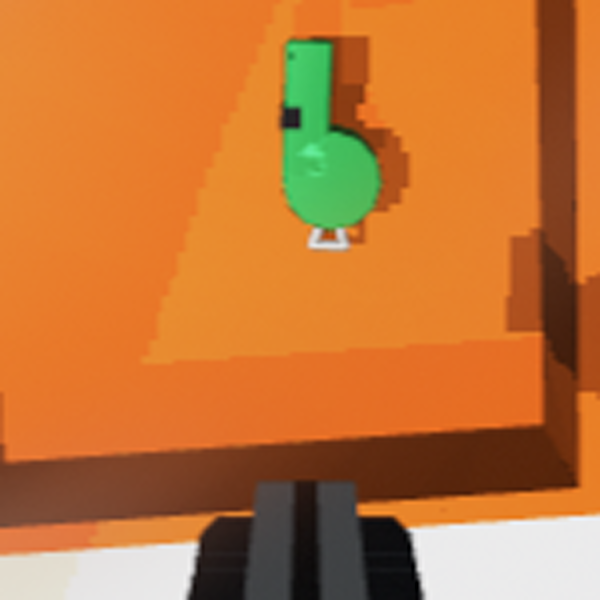

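The close view shows the whistle spanning (283–380, 40–227) in the crop, so its middle is at about (331,133). I'll hover there, then go and look over the counter.

```bash
python3 - <<'E'
from h import *
a=np.load("p2.npy"); pose=(a[:3],a[3:]); ci=camera_info("wrist")
w=cast(ci,(180+331.5/4-.5,110+133.5/4-.5),.021,pose); print(w)
w[1]+=.001
arm.line_to([w[0],w[1],.16],.15); arm.line_to([w[0],w[1],.066],.1); print(arm.read_tool_pos())
arm.pause(2.6); print(arm.read_tool_pos(),arm.read_ft_force(),arm.read_time())
arm.line_to([w[0],w[1],.17],.15)
arm.movep([.46,.022,.17],[1,0,0,0])
p,q=arm.read_tool_pos(),arm.read_eef_rot(); im=snapshot("wrist"); np.save("p3.npy",np.r_[p,q])
cv2.imwrite("pics/w3.png",im); print(p,arm.read_time())
cv2.imwrite("pics/z3.png",cv2.resize(im[110:260,180:330],None,fx=4,fy=4,interpolation=cv2.INTER_CUBIC))
E
```

```text
[ 0.60217074 -0.27756384  0.021     ]
[ 0.60275777 -0.27687572  0.06683556]
[ 0.60216061 -0.27659231  0.06599489] [-0.28861187  0.00905756 -0.14201514] 13.8833
[0.46120093 0.02081811 0.17003733] 16.025
```

View pics/z3.png

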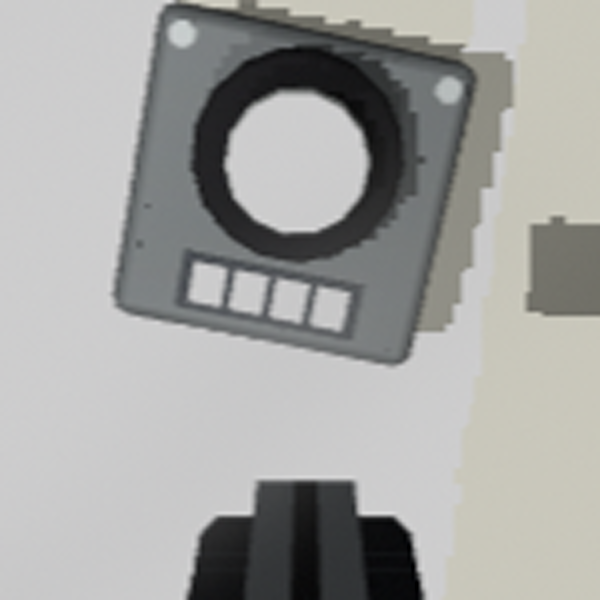

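The button is centred at (298,160) in the crop. I'll press it slowly while watching the force.

```bash
python3 - <<'E'
from h import *
a=np.load("p3.npy"); pose=(a[:3],a[3:]); ci=camera_info("wrist")
b=cast(ci,(180+298.5/4-.5,110+160.5/4-.5),.054,pose); print(b)
b[1]+=.001
arm.line_to([b[0],b[1],.10],.15); arm.line_to([b[0],b[1],.078],.05); arm.pause(.2)
f0=arm.read_ft_force()[2]; z=.078
while z>.058:
    z-=.0015; arm.line_to([b[0],b[1],z],.03); arm.pause(.15)
    f=arm.read_ft_force()[2]-f0; print(round(z,4),arm.read_tool_pos()[2].round(4),round(f,2))
    if f>14: break
arm.pause(.3); print(arm.read_ft_force(),arm.read_time())
cv2.imwrite("pics/press.png",snapshot("wrist"))
arm.line_to([b[0],b[1],.10],.08); arm.line_to([b[0],b[1],.2],.15); arm.line_to([b[0]-.045,b[1],.17],.15); arm.pause(.3)
o=np.hstack([snapshot("wrist")[80:280,150:360],cv2.imread("pics/press.png")[80:280,150:360]])
t=cv2.resize(snapshot("top")[115:235,160:440],(420,180)); cv2.imwrite("pics/end.png",np.vstack([o,t]))
print(arm.read_time(),arm.read_ft_force())
E
```

```text
[0.50248199 0.02343067 0.054     ]
0.0765 0.0765 0.64
0.075 0.075 1.15
0.0735 0.0735 1.05
0.072 0.0722 1.77
0.0705 0.0706 3.12
0.069 0.0691 3.84
0.0675 0.0676 4.74
0.066 0.0667 10.51
0.0645 0.0665 21.1
[-2.52825177  0.4594062  20.14809038] 21.4167
23.7833 [-0.86420776  1.1217841  -0.78392809]
```

View pics/end.png

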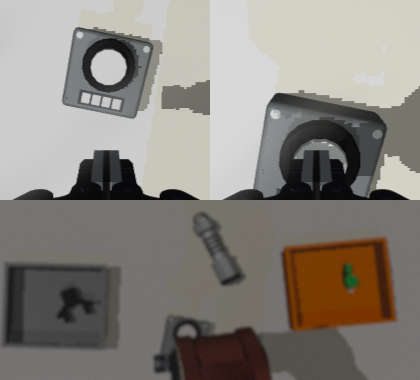

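The picture shows the fingertips on the button during the press, the button back up afterwards, and the kit where it was. The force profile shows the 6 mm of travel and then the hard stop. The press contact at z≈0.073 also confirms the 19 mm fingertip offset.

```bash
python3 -c "
from station import ticket
print(ticket.finish_job())"
```

```text
the job is handed in; nothing more can be done
None
```

The job is done and handed in: I held the fingertips about 25 mm above the torch cap and about 26 mm above the whistle for 2.6 s each, pressed the tally button to its stop, let it come back up and drew clear. The final picture shows the torch, whistle, mouthpiece and both trays where they were; the jar was outside that crop, but the arm never went near it.

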